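# Press the retaining discs home in two packed columns

## Robot

A 6-joint arm with a two-finger parallel gripper is mounted at the origin on a cart in front of the work surface, level with it; the furniture and walls round the work are solid. World frame = base frame: x ahead of the robot, y to its left, z up, the work surface at z = 0. Lengths are in m, angles in rad, forces in N, time in s.
With the tool pointing down it reaches from about 0.375 to 0.975 m from the base axis. Payload 3.8 kg.
Tool frame: the origin (TCP) lies at the very end of the fingers, on their centre line; the grasp point (between the pads) lies 19 mm behind it; z points along the fingers, y is the line along which they close (so a half turn about z gives the same grasp; the last joint's range is limited). The gripper opens to 85 mm and grips with 20 to 120 N. Pads are 22 mm wide; open, the fingers measure 114 mm over their backs; the gripper's body (76 mm by 85 mm) begins 54 mm behind the grasp point. The pads swing forward as they close: fully open they stand 13 mm farther back than shut.
Start: joints at [1.216, 0.264, 1.604, -0, 1.274, -0.037], TCP at [0.211, 0.641, 0.231] pointing down, gripper open.
Joint ranges: [-2.63, 2.63], [-0.94, 2.18], [0.31, 2.57], [-1.31, 4.45], [0, 2.66], [-2.55, 2.55]. Speed limits (rad/s): [2.57, 2.57, 3.14, 3.14, 3.14, 3.14].

## Interface

Orientations are given as a rotation vector (axis times angle).
In Python, from workcell import bot, vision gives the robot as it stands. The module is installed in compiled form; this text tells all that it offers.
- The arm moves only by the tool play_rows, never from a script. Its argument "moves" is a list that holds one entry, the list of rows, each a list of 7 numbers: the turn, a rotation vector about the tool's x, y, z as a fraction of full scale, then the shift along the tool's x, y, z as a fraction of full scale, then the finger opening in mm, from 0 to 85.4. In form: [[[ax, ay, az, x, y, z, jaw], ...]]. A call has 1 to 5 rows; each row shifts and turns the commanded pose from where the row before left it, along the tool's axes as they then stand; what a row does not reach is not made up. Full scale, the value 1, is 0.1 m for a shift and 0.5 rad for a turn. A row lasts 1/12 s, in which the tool goes at most 41.7 mm and 7.16 degrees, less where a joint would pass 70% of its speed; a pose out of reach is approached as far as the arm can. A call with a number of a shift or a turn outside -1 to 1 is refused whole. A call with a gripper value outside its range is refused whole. The fingers move at their own pace and stop on an object; "newtons" is the grip in N (left out, the last holds). Time passes only in rows, so rows that do not move let the fingers close. It gives the time, the measured TCP pose, the force, the opening and the grip force at its end, in the units of the state.
- bot.read_state(): the state, without advancing time (a new reading comes with each control period).
- vision.read_camera(name): name is "side" or "top" or "wrist"; returns a dict with "image" (400x640x3 uint8, red, green, blue), "depth" (400x640 float32, m along the optical axis (not along the pixel's ray), 0 where there is no reading), "K" (3x3 intrinsics, pixels), "dist" ([k1, k2, p1, p2, k3] as OpenCV has them; the pictures are not rectified), "R" (3x3) and "t" (3): a world point X has camera coordinates R X + t. Camera axes: x right, y down, z forward; pixel columns grow to the right and rows downward; lengths in m; the calibration is good to about 2 mm. A picture is of the moment at which its call begins.
- bot.finish_job(): hands the job in; it is judged then, once.
The state is a dict: "time": time; "q": joint angles; "joint_vel": joint speeds; "joint_torque": joint torques, N m; "tool_pos": TCP position; "tcp_rot": TCP orientation; "wrist_force": force on the tool from outside, world axes, zero at the start; "torque": the same for the moment, N m; "width": opening from 0.0 (shut) to 1.0 (fully open); "grip_force": force on a finger pad.
Only numpy, scipy, OpenCV 4.12 (cv2) and the standard library are available. Lean on these libraries where they do the work, as an engineer would, in place of code of your own. Each camera call takes 0.05 s, during which the arm holds its last target. There are 200 camera calls.

## Task

Take the tamping rod out of its holder and with it press the retaining disc inside each of the two upright sample columns down until it sits fully home on the packing. The discs slide stiffly, one about twice as stiffly as the other, and the packing hidden under them is at a different height in each column, so push each disc until you feel it stop dead, without ramming it. Then stand the rod back in its holder, fully down, let go, and leave the beaker, the crucible and the stopper where they are.

Things in the scene. Friction and masses are not known exactly. Their poses are not given: they have to be found in the camera images.
- tamping_rod: loose metal rod, 130 mm long, upright in its holder at the start, leaning a little. Origin at the centre of its lower tip, z up along the rod. Shaft 8 mm in diameter to 78 mm above the tip, tip chamfered over 2.5 mm to 5 mm in diameter; collar 18 mm in diameter from 78 to 82 mm; round handle 14 mm in diameter from 82 to 130 mm (take it here). About 0.08 kg
- rod_holder: fixed holder: round dark foot 60 mm across and 12 mm high with a grey plastic barrel 32 mm in diameter, 55 mm high in all, with an upright blind hole 10 mm in diameter and 40 mm deep. Origin at the centre of its underside
- holder_mouth (a point): centre of the holder's hole at its top face, 55 mm above the bench
- column_a: fixed sample column: round dark foot 64 mm across and 12 mm high, upright steel tube of 23 mm outer diameter, open at the top 90 mm above the bench, straight bore of 11 mm diameter. Looks the same as column_b. Origin at the centre of its underside
- column_b: the other sample column, same outside as column_a (the two and the holder trade places between starts)
- column_a_mouth (a point): centre of the bore of column_a at its rim, 90 mm above the bench
- column_b_mouth (a point): centre of the bore of column_b at its rim, 90 mm above the bench
- disc_a (a joint): how far the white disc (10.4 mm across, 4 mm thick) in column_a has been pressed down, m: at 0 its upper face is 12 mm below the rim; it stays where it is left; it stops dead on the packing somewhere between 10 and 40 mm; sliding takes between 4 and 11 N
- disc_b (a joint): the same for the disc in column_b
- disc_a_top (a point): centre of the upper face of the disc in column_a
- disc_b_top (a point): centre of the upper face of the disc in column_b
- beaker: bystander: empty clear beaker 54 mm across, 70 mm high; origin at the centre of its underside
- crucible: bystander: small metal crucible 27 mm across, 14 mm high; origin at the centre of its underside
- stopper: bystander: rubber stopper 30 mm across, 27 mm high; origin at the centre of its underside
There are look-alikes about, which are no part of the job. What is shaped like the column_a but orange, purple or turquoise is not meant.

How it is judged:
On the way, in this order (a step that is already met when the one before it is completed fails the run):
1. the rod is drawn out of its holder (z of tamping_rod in the frame of holder_mouth above 0.005 m), for 0.1 s.
2. both discs are home on their packing (value of joint disc_a above 0.03 m and value of joint disc_b above 0.015 m), for 0.1 s.
At the end, for the whole second after the job is handed in: both discs are within 2 mm of their hard stops on the packing (disc_a beyond 30 mm, disc_b beyond 15 mm), and the rod stands at rest in the holder's hole, its tip at least 36 mm below the holder's mouth and within 5 mm of the hole's axis, leaning less than 0.12 rad (all of step 2 and horizontal distance between tamping_rod and holder_mouth below 0.005 m and z of tamping_rod in the frame of holder_mouth below -0.036 m and angle between tamping_rod's own z axis and vertical below 0.12 rad and linear speed of tamping_rod below 0.02 m/s); the robot touches nothing.
It fails at once if the rod is rammed: it presses on a column or its disc with more than 45 N (contact force between tamping_rod and column_a above 45 N or contact force between tamping_rod and column_b above 45 N).
It fails at once if the beaker, the crucible or the stopper is moved more than 30 mm (distance of any of beaker, crucible, stopper from where it was at the start of the episode above 0.03 m).
It also fails if it takes over 61 s, if anything falls off the work surface, if the arm or the gripper's body presses on something with over 40 N, if the wrist force passes 120 N, or if a joint passes its speed limit or range.

## Working session

There is one attempt and no reset: what is moved stays moved. The work goes in short steps, Python scripts to look and compute and a tool call to move; the robot and the scene stay as the last step left them, time stands still between calls to the robot, and variables do not carry over. Pictures are saved under pics/ and viewed, at most 10 in all, crops included, and the job is handed in when it is done.

Besides the shell and the picture viewer there is one more tool, called after "Request:" by a JSON object that holds its "name" and its "arguments", one argument or row to a line. play_rows: Moves the arm, as the interface text tells. Its arguments: {"type":"object","properties":{"moves":{"type":"array","items":{"type":"array","items":{"type":"array","items":{"type":"number"}}}},"newtons":{"type":"number"}},"required":["moves"]}

```bash
mkdir -p pics
cat > h.py <<'E'
import numpy as np, cv2, pickle
from workcell import bot, vision
def cam(n):
    c=vision.read_camera(n); pickle.dump(c,open(f'{n}.pkl','wb')); return c
def ld(n): return pickle.load(open(f'{n}.pkl','rb'))
def ray(c,u,v):
    p=cv2.undistortPoints(np.array([[[u,v]]],float),c['K'],c['dist']).ravel()
    d=c['R'].T@np.array([p[0],p[1],1.]); o=-c['R'].T@c['t']; return o,d
def onz(c,u,v,z):
    o,d=ray(c,u,v); return o+d*(z-o[2])/d[2]
def proj(c,X):
    return cv2.projectPoints(np.array(X,float).reshape(-1,3),cv2.Rodrigues(c['R'])[0],c['t'],c['K'],c['dist'])[0].reshape(-1,2)
def cloud(c):
    h,w=c['depth'].shape; g=np.stack(np.meshgrid(np.arange(w),np.arange(h)),-1).reshape(-1,1,2).astype(float)
    p=cv2.undistortPoints(g,c['K'],c['dist']).reshape(-1,2); z=c['depth'].reshape(-1,1)
    P=np.hstack([p*z,z]); return ((P-c['t'])@c['R']).reshape(h,w,3)
E
python3 - <<'E'
from h import *
for n in ['top','side']:
    c=cam(n); cv2.imwrite(f'pics/{n}0.png',c['image'][...,::-1]); print(n,c['K'][0,0],-c['R'].T@c['t'],c['R'][2])
print(bot.read_state())
E
```

```text
top 428.48843163309846 [ 0.36223461 -0.0423399   1.28558444] [ 0.13333981 -0.02193397 -0.99082763]
side 383.691909017975 [ 0.31487104 -0.73495518  0.62874809] [ 0.24255406  0.76202669 -0.60040225]
{'time': 0.1, 'q': array([ 1.21610569e+00,  2.64702267e-01,  1.60526362e+00, -1.03080848e-05,
        1.27370140e+00, -3.68925219e-02]), 'joint_vel': array([-0.00154836, -0.00026595, -0.00164088,  0.00052935,  0.0001615 ,
        0.00058135]), 'joint_torque': array([ 4.67221034e-04, -5.16707754e+01, -3.68587911e+01,  1.91667277e-05,
        6.26313355e-03, -4.71789061e-07]), 'tool_pos': array([0.21068725, 0.6405678 , 0.23005591]), 'tcp_rot': array([-0.49703079, -3.1016253 ,  0.00319918]), 'wrist_force': array([ 0.57065736,  1.04406798, -0.69671797]), 'torque': array([ 0.02572446,  0.01143861, -0.01355021]), 'grip_force': 0.0, 'width': 1.0035317963341917}
```

View pics/top0.png

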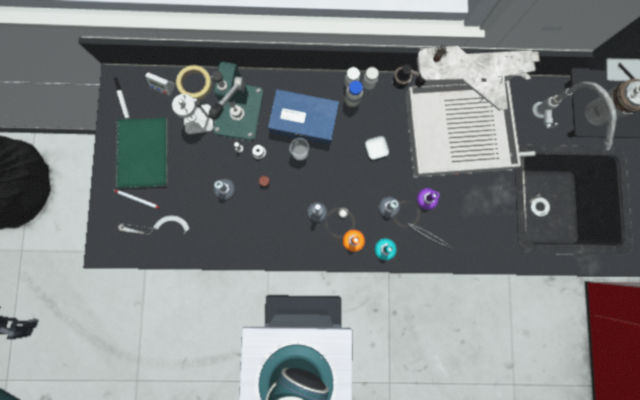

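View pics/side0.png

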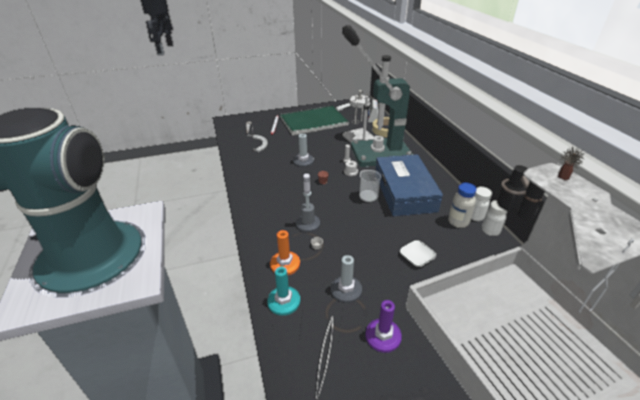

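Candidates for the column shape, in top-view pixels: grey (223,187), grey (389,206), orange (354,240), turquoise (386,249) and purple (428,198). The two grey steel ones fit the description. (317,211) is the holder, with its low barrel and the rod standing in it.

Run:
```python
from h import *
t=ld('top'); s=ld('side')
Ct=cloud(t); Cs=cloud(s)
im=[]
for c,pts in ((t,[(223,187),(317,211),(389,206)]),(s,[(303,148),(307,205),(347,275)])):
    row=[cv2.resize(c['image'][v-35:v+35,u-35:u+35,::-1],(260,260),interpolation=cv2.INTER_CUBIC) for u,v in pts]
    im.append(np.hstack(row))
cv2.imwrite('pics/crop0.png',np.vstack(im))
# Clouds of each station
for n,C,pts in (('top',Ct,[(223,187),(317,211),(389,206)]),('side',Cs,[(303,148),(307,205),(347,275)])):
  for u,v in pts:
    P=C[v-35:v+35,u-35:u+35].reshape(-1,3)
    P=P[np.isfinite(P).all(1)]
    for lo,hi in ((.008,.016),(.03,.05),(.05,.06),(.07,.085),(.085,.1),(.1,.15)):
        Q=P[(P[:,2]>lo)&(P[:,2]<hi)]
        if len(Q)>2: print(n,(u,v),lo,hi,len(Q),Q.mean(0).round(4),np.ptp(Q,0).round(3))
```

```text
top (223, 187) 0.008 0.016 197 [0.5553 0.2205 0.011 ] [0.189 0.181 0.008]
top (223, 187) 0.03 0.05 17 [0.5758 0.1986 0.0389] [0.119 0.099 0.019]
top (223, 187) 0.05 0.06 7 [0.5521 0.2173 0.0555] [0.018 0.008 0.008]
top (223, 187) 0.07 0.085 23 [0.5526 0.2247 0.0776] [0.016 0.022 0.013]
top (223, 187) 0.085 0.1 38 [0.5553 0.2249 0.0888] [0.02  0.02  0.007]
top (317, 211) 0.008 0.016 246 [ 0.4678 -0.0837  0.0114] [0.192 0.192 0.008]
top (317, 211) 0.03 0.05 16 [ 0.4649 -0.0783  0.0429] [0.101 0.116 0.02 ]
top (317, 211) 0.05 0.06 47 [ 0.4868 -0.0528  0.0542] [0.029 0.029 0.009]
top (317, 211) 0.085 0.1 8 [ 0.4854 -0.0535  0.0962] [0.006 0.014 0.006]
top (317, 211) 0.1 0.15 31 [ 0.4896 -0.0533  0.1356] [0.013 0.014 0.047]
top (389, 206) 0.008 0.016 336 [ 0.501  -0.2807  0.0112] [0.211 0.209 0.008]
top (389, 206) 0.03 0.05 24 [ 0.55   -0.304   0.0399] [0.118 0.109 0.018]
top (389, 206) 0.05 0.06 15 [ 0.5509 -0.3058  0.0551] [0.115 0.104 0.009]
top (389, 206) 0.07 0.085 29 [ 0.4748 -0.2354  0.0782] [0.115 0.115 0.013]
top (389, 206) 0.085 0.1 61 [ 0.476  -0.2349  0.0893] [0.114 0.124 0.01
[... 576 characters left out ...]
.115 0.187 0.02 ]
side (307, 205) 0.05 0.06 101 [ 0.4879 -0.0564  0.0558] [0.03  0.033 0.008]
side (307, 205) 0.07 0.085 32 [ 0.4458 -0.1129  0.0797] [0.097 0.119 0.015]
side (307, 205) 0.085 0.1 108 [ 0.4264 -0.1373  0.0914] [0.102 0.126 0.015]
side (307, 205) 0.1 0.15 117 [ 0.4883 -0.0562  0.1266] [0.013 0.013 0.048]
side (347, 275) 0.008 0.016 460 [ 0.5039 -0.265   0.0126] [0.064 0.182 0.008]
side (347, 275) 0.03 0.05 81 [ 0.5061 -0.2762  0.0404] [0.021 0.013 0.02 ]
side (347, 275) 0.05 0.06 41 [ 0.5046 -0.2752  0.0553] [0.02  0.017 0.01 ]
side (347, 275) 0.07 0.085 73 [ 0.5071 -0.2779  0.0781] [0.029 0.12  0.014]
side (347, 275) 0.085 0.1 106 [ 0.5093 -0.2766  0.0901] [0.03  0.129 0.008]
```

View pics/crop0.png

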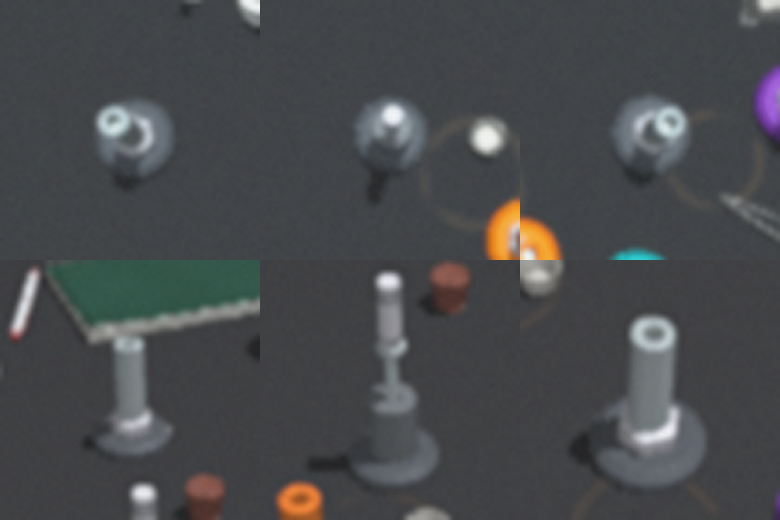

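Both grey tubes are 90 mm high and the holder is 55 mm high with the rod top at about 145 mm, which all matches the description. Next I'll refine the positions and work out the move to a hover over the column on the robot's left, where the wrist camera can see it.

```bash
cat >> h.py <<'E'
from scipy.spatial.transform import Rotation as Ro
def go(target,R=None):
    """shift (units, tool axes) and turn to target TCP from the measured pose"""
    s=bot.read_state(); T=Ro.from_rotvec(s['tcp_rot'])
    d=T.inv().apply(np.array(target)-s['tool_pos'])/0.1
    print('shift units',d.round(3),'norm m',np.linalg.norm(d)*.1)
    if R is not None: print('turn units',((T.inv()*R).as_rotvec()/0.5).round(3))
    return T
DOWN=Ro.from_matrix(np.array([[-1,0,0],[0,1,0],[0,0,-1.]]))
def tri(a,b):
    A=[];B=[]
    for o,d in (a,b):
        d=d/np.linalg.norm(d); M=np.eye(3)-np.outer(d,d); A.append(M);B.append(M@o)
    return np.linalg.solve(sum(A),sum(B))
E
python3 - <<'E'
from h import *
t=ld('top');s=ld('side')
for n,a,b,z in (('c1',(219,184.8),(302.7,135.3),.09),('c2',(393.8,203.8),(347.5,259.4),.09),('rodtop',(317.8,207),(306.5,175.9),.145)):
    print(n,onz(t,*a,z).round(4),onz(s,*b,z).round(4),tri(ray(t,*a),ray(s,*b)).round(4))
T=go((0.50,0.223,0.26),DOWN); print(T.as_matrix().round(3))
E
```

```text
c1 [0.5519 0.2242 0.09  ] [0.5547 0.2278 0.09  ] [0.5526 0.2235 0.0924]
c2 [ 0.5077 -0.2684  0.09  ] [ 0.5093 -0.2679  0.09  ] [ 0.5083 -0.2685  0.0907]
rodtop [ 0.4884 -0.0537  0.145 ] [ 0.4898 -0.0534  0.145 ] [ 0.4891 -0.0538  0.1453]
shift units [-4.053 -3.063 -0.293] norm m 0.5088824861206788
turn units [-0.004 -0.001 -0.636]
[[-0.95   0.312 -0.001]
 [ 0.312  0.95  -0.002]
 [ 0.    -0.002 -1.   ]]
```

Request:
{"name": "play_rows", "arguments": {
  "moves": [
    [[0,0,-0.22,0,-0.3,-0.1,85],[0,0,-0.21,-0.1,-0.35,-0.1,85],[0,0,-0.206,-0.2,-0.35,-0.1,85],[0,0,0,-0.23,-0.33,0,85],[0,0,0,-0.23,-0.33,0,85]]
  ]
}}

```text
time: 0.52
tool_pos: [0.2664, 0.4723, 0.2618]
tcp_rot: [-0.004, 3.141, 0.001]
wrist_force: [1.2, 0.1, -0.2]
width: 0.993
grip_force: 0.0
```

Request:
{"name": "play_rows", "arguments": {
  "moves": [
    [[0,0,0,-0.23,-0.33,0,85],[0,0,0,-0.23,-0.33,0,85],[0,0,0,-0.23,-0.33,0,85],[0,0,0,-0.23,-0.33,0,85],[0,0,0,-0.23,-0.33,0,85]]
  ]
}}

```text
time: 0.93
tool_pos: [0.3818, 0.3066, 0.261]
tcp_rot: [0.001, -3.141, 0.0]
wrist_force: [-0.1, 0.8, -0.1]
width: 0.994
grip_force: 0.0
```

Request:
{"name": "play_rows", "arguments": {
  "moves": [
    [[0,0,0,-0.23,-0.3,0,85],[0,0,0,-0.23,-0.3,0,85],[0,0,0,-0.23,-0.2,0,85],[0,0,0,0,0,0,85],[0,0,0,0,0,0,85]]
  ]
}}

```text
time: 1.35
tool_pos: [0.451, 0.2272, 0.2608]
tcp_rot: [-0.005, -3.14, 0.0]
wrist_force: [-0.7, 0.3, -0.3]
width: 0.991
grip_force: 0.0
```

Run:
```python
from h import *
c=cam('wrist'); cv2.imwrite('pics/w1.png',c['image'][...,::-1])
s=bot.read_state(); print(s['time'],s['tool_pos'],-c['R'].T@c['t'],c['R'][2],c['K'][0,0])
print(proj(c,[[.5526,.2235,.09]]))
go((.4885,-.0535,.25),DOWN)
```

```text
1.4 [0.45029961 0.22814964 0.26074465] [0.38082821 0.22640553 0.40428436] [ 0.27348392 -0.00198373 -0.96187453] 298.7144084628698
[[317.25266937 264.29355032]]
shift units [-0.387 -2.816  0.107] norm m 0.2844314271355047
turn units [ 0.    -0.003 -0.003]
```

View pics/w1.png

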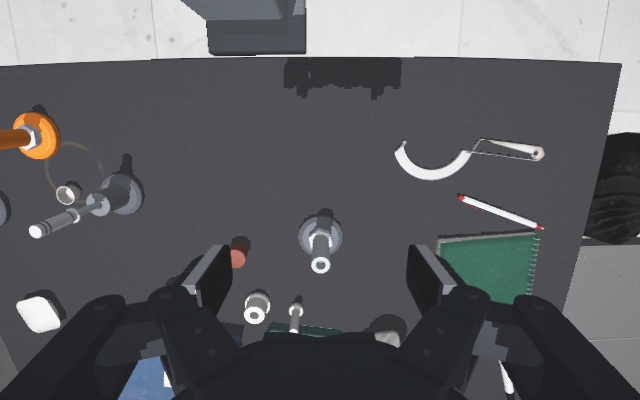

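Request:
{"name": "play_rows", "arguments": {
  "moves": [
    [[0,0,0,0,-0.37,0,85],[0,0,0,0,-0.37,0,85],[0,0,0,0,-0.37,0,85],[0,0,0,0,-0.37,0,85],[0,0,0,0,-0.37,0,85]]
  ]
}}

```text
time: 1.82
tool_pos: [0.4495, 0.0437, 0.2612]
tcp_rot: [0.005, -3.141, -0.001]
wrist_force: [0.4, -0.7, 0.4]
width: 0.995
grip_force: 0.0
```

Request:
{"name": "play_rows", "arguments": {
  "moves": [
    [[0,0,0,0,-0.37,0,85],[0,0,0,0,-0.37,0,85],[0,0,0,0,-0.23,0,85],[0,0,0,0,0,0,85],[0,0,0,0,0,0,85]]
  ]
}}

```text
time: 2.23
tool_pos: [0.4502, -0.053, 0.2611]
tcp_rot: [-0.001, -3.141, -0.001]
wrist_force: [0.5, -0.7, -0.1]
width: 0.996
grip_force: 0.0
```

```bash
cp wrist.pkl w1.pkl
cat >> h.py <<'E'
def rim(c,guess,thr=None,r=14):
    """bright ring (tube rim) near projected guess; ellipse centre -> xy at z"""
    u,v=proj(c,[guess])[0]; x0,y0=int(u)-r,int(v)-r
    g=cv2.cvtColor(c['image'],cv2.COLOR_RGB2GRAY)[y0:y0+2*r,x0:x0+2*r]
    return x0,y0,g
E
python3 - <<'E'
from h import *
x0,y0,g=rim(ld('w1'),(.5526,.2235,.09)); print(x0,y0); print(g[:,::1])
c=cam('wrist'); cv2.imwrite('pics/w2.png',c['image'][...,::-1])
s=bot.read_state(); print(s['time'],s['tool_pos']); print(proj(c,[[.4888,-.0537,.145],[.488,-.054,.055],[.5083,-.2685,.09]]))
E
```

```text
303 250
[[ 84 103 118 121 122 133 150 153 143 117 104 106 106 107 109 110 110 112
  110 110 111 110 108 107 106 102 124 142]
 [ 82  84 103 118 122 124 132 145 141 117 104 105 106 107 108 110 111 111
  111 110 110 110 108 107 105 102 127 141]
 [ 82  83  85 102 118 122 124 123 123 111 104 106 106 108 109 110 110 111
  110 110 110 110 109 107 106 103 109 119]
 [ 82  82  82  83  91 118 127 121 117 107 105 105 106 108 108 110 111 112
  111 110 110 110 109 107 105 103 107 116]
 [ 82  82  82  82  82  84  91 106 112 107 105 106 106 107 109 110 110 111
  111 110 110 110 108 107 105 103 106 104]
 [ 82  82  82  82  82  82  83  83  89 100 105 106 106 107 109 110 111 111
  110 110 111 109 109 107 105 103  95  86]
 [ 81  81  82  82  82  82  82  82  93 102 106 106 107 107 110 118 120 119
  118 115 114 111 108 107 106 104  96  86]
 [ 80  81  82  82  82  81  82  81  92 102 105 105 109 119 171 229 239 239
  239 228 219 182 129 107 105 103  97  85]
 [ 81  83  82  82  82  81  82  82  93 102 105 161 189 227 241 244 244 243
  243 242 241 238 226 164 109 103  98  86]
 [ 82  82  82  82  82  81  82  82  93 1
[... 1617 characters left out ...]
 81  82  82  80  81  82  81  80  80  80 109 122 122 122
  154 166 120  82  82  82  82  81  81  81]
 [ 81  82  82  81  80  82  82  82  82  81  82  81  81  80  82  81  82  82
   82  82  82  83  83  81  82  82  82  81]
 [ 82  82  82  80  81  82  82  82  81  82  82  81  80  81  82  82  82  82
   82  83  84  83  82  82  82  82  81  82]
 [ 82  82  82  81  81  82  82  81  82  81  81  82  81  80  82  82  82  82
   82  82  82  82  81  82  81  82  82  82]
 [ 82  81  81  82  82  82  81  82  81  82  82  82  81  81  83  82  82  81
   81  81  81  81  80  82  80  81  82  82]]
2.2833 [ 0.45022964 -0.05229583  0.26107729]
[[319.55746408 232.55485184]
 [319.12893129 203.32539981]
 [133.06995073 229.37180965]]
```

View pics/w2.png

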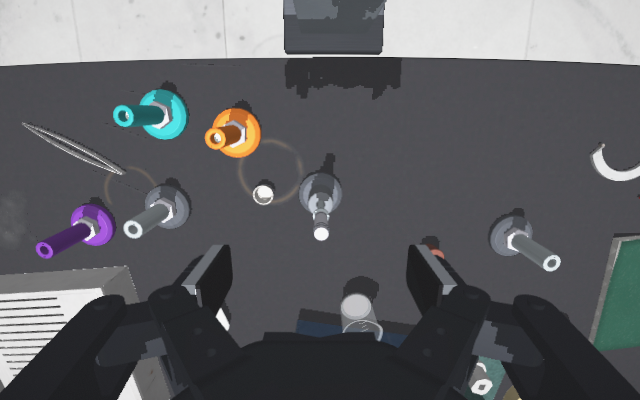

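Rod top is at (321,233), straight between the pads. The grey column rims are at (133,229) and (552,263). Next I'll fit the rims and the rod top in the wrist images.

```bash
cat >> h.py <<'E'
def bright(c,guess,thr=180,r=16):
    x0,y0,g=rim(c,guess,r=r)
    m=(g>thr).astype(np.uint8); cs,_=cv2.findContours(m,cv2.RETR_EXTERNAL,cv2.CHAIN_APPROX_NONE)
    k=max(cs,key=cv2.contourArea); e=cv2.fitEllipse(k)
    u,v=e[0][0]+x0,e[0][1]+y0
    return (u,v),np.round(e[1],1),onz(c,u,v,guess[2])
E
python3 - <<'E'
from h import *
w1=ld('w1');w2=ld('wrist')
A=(.5526,.2235,.09);B=(.5083,-.2685,.09);H=(.4888,-.0537,.145)
for n,c,g in (('w1 c1',w1,A),('w2 c1',w2,A),('w2 c2',w2,B),('w2 rod',w2,H),('w1 rod',w1,H),('top c1',ld('top'),A),('side c2',ld('side'),B)):
    try: print(n,*bright(c,g,thr=165))
    except Exception as e: print(n,'none',str(e)[:50])
s=bot.read_state();print(s['tool_pos'])
# barrel outline in w2
x0,y0,g=rim(w2,(.488,-.054,.055),r=18); print(x0,y0);print(g[::2,::2])
E
```

```text
w1 c1 (320.24026107788086, 264.62322425842285) [15.7 18.3] [0.55304575 0.22700021 0.09      ]
w2 c1 (551.362398147583, 262.70975494384766) [13.9 18. ] [0.55321153 0.22685746 0.09      ]
w2 c2 (132.4802532196045, 229.0191249847412) [15.7 19. ] [ 0.50786674 -0.26912711  0.09      ]
w2 rod (320.8986301422119, 233.51068878173828) [12.6 13.9] [ 0.4897684  -0.05244448  0.145     ]
w1 rod (34.856971740722656, 231.42937660217285) [10.2 13.7] [ 0.48882242 -0.0528141   0.145     ]
top c1 (218.42283058166504, 184.2638282775879) [6.3 7.5] [0.553425   0.22591665 0.09      ]
side c2 (347.5, 259.5) [ 7.6 10. ] [ 0.50924186 -0.26816868  0.09      ]
[ 0.45022964 -0.05229583  0.26107729]
301 185
[[110 118 122 150 150 111  78  75  73  74  74  74  76  80  81  81  81 119]
 [118 117 143 154 155 115  73  72  73  73  73  73  73  73  79  81  80 143]
 [116 119 152 152 151  82  73  74  73  74  74  73  73  73  71  80 123 146]
 [120 134 152 151 121  71  73  73  74  74  73  74  74  73  71  78 130 148]
 [119 144 155 156 100  71  73 118 102 103 102 100  97  76  71  70 128 149]
 [116 140 151 152  79  75 160 196 101 
[... 237 characters left out ...]
188 189 192 183 141 151]
 [108 119 133 137 196 201 199 186  90 113 113  95 171 202 194 186 146 131]
 [ 81 113 119 125 196 202 199 184  88 112 113 101 164 202 195 187 142 118]
 [ 82  84 120 118 193 203 200 199 133 113 106 114 196 201 193 184 125 120]
 [ 82  81  86 120 150 204 201 186 137 151 153 138 154 198 192 156 119  87]
 [ 82  81  80  83 108 188 190 231 153 138 134 145 154 150 186 117  82  83]
 [ 81  81  82  82  82  95 205 145  97 112 119 111 112 151  93  81  81  81]
 [ 80  82  82  81  81  81 237 123 121 125 124 124 118 232 122  82  81  82]
 [ 82  81  82  82  82  82 237 124 122 124 124 124 122 176 114  82  82  81]
 [ 82  81  81  81  82  82 155 117 123 125 125 124 121 169  85  82  82  82]]
```

Request:
{"name": "play_rows", "arguments": {
  "moves": [
    [[0,0,0,-0.388,0,0,60],[0,0,0,0,0,0.35,45],[0,0,0,0,0,0.35,40],[0,0,0,0,0,0.35,40],[0,0,0,0,0,0.25,40]]
  ],
  "newtons": 60
}}

```text
time: 2.7
tool_pos: [0.4878, -0.0507, 0.1282]
tcp_rot: [0.005, -3.138, -0.002]
wrist_force: [-0.3, 0.4, -1.2]
width: 0.467
grip_force: 0.0
```

Request:
{"name": "play_rows", "arguments": {
  "moves": [
    [[0,0,0,0,0,0.15,40],[0,0,0,0,0,0.1,40],[0,0,0,0,0,0,40],[0,0,0,0,0,0,40],[0,0,0,0,0,0,40]]
  ]
}}

```text
time: 3.12
tool_pos: [0.4907, -0.0529, 0.1078]
tcp_rot: [-0.002, 3.139, -0.0]
wrist_force: [0.5, 0.1, -0.9]
width: 0.468
grip_force: 0.0
```

Run:
```python
from h import *
go((.489,-.0525,.106),DOWN)
c=cam('wrist'); cv2.imwrite('pics/w3.png',c['image'][100:,:,::-1])
```

```text
shift units [0.017 0.004 0.018] norm m 0.002474296066953211
turn units [-0.001  0.005  0.003]
```

View pics/w3.png

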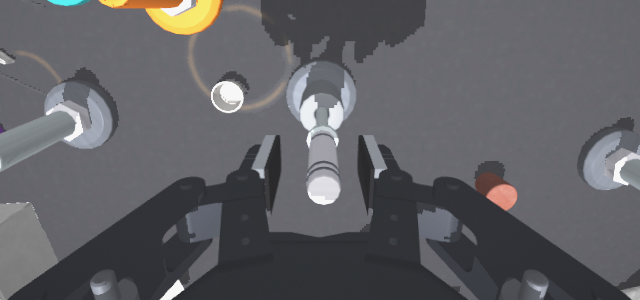

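The handle, at about (322,270) in the full frame, lies between the pads. I'll close on it and lift out slowly.

Request:
{"name": "play_rows", "arguments": {
  "moves": [
    [[0,0,0,0.01,0,0.01,20],[0,0,0,0,0,0,8],[0,0,0,0,0,0,5],[0,0,0,0,0,0,5],[0,0,0,0,0,0,5]]
  ],
  "newtons": 90
}}

```text
time: 3.58
tool_pos: [0.4891, -0.0528, 0.1064]
tcp_rot: [0.001, 3.14, 0.002]
wrist_force: [-0.2, 4.7, 6.9]
width: 0.136
grip_force: 87.6
```

Request:
{"name": "play_rows", "arguments": {
  "moves": [
    [[0,0,0,0,0,0,5],[0,0,0,0,0,-0.1,5],[0,0,0,0,0,-0.15,5],[0,0,0,0,0,-0.15,5],[0,0,0,0,0,-0.15,5]]
  ]
}}

```text
time: 4.0
tool_pos: [0.4879, -0.0539, 0.1608]
tcp_rot: [0.001, -3.141, 0.002]
wrist_force: [0.8, -0.7, -1.8]
width: 0.137
grip_force: 87.7
```

Request:
{"name": "play_rows", "arguments": {
  "moves": [
    [[0,0,0,0,0,-0.25,5],[0,0,0,0,0,-0.3,5],[0,0,0,0,0,-0.2,5],[0,0,0,0,0,0,5],[0,0,0,0,0,0,5]]
  ]
}}

```text
time: 4.42
tool_pos: [0.4891, -0.0542, 0.2368]
tcp_rot: [-0.0, 3.139, -0.003]
wrist_force: [-0.5, -0.2, -1.6]
width: 0.14
grip_force: 87.7
```

Run:
```python
from h import *
c=cam('wrist'); s=cam('side'); t=cam('top'); st=bot.read_state(); p=st['tool_pos']; print(st['time'],p,st['wrist_force'],st['width'])
W=c['image'][130:400,220:420,::-1]
u,v=proj(s,[p])[0].astype(int); S=s['image'][v-25:v+65,u-35:u+35,::-1]
cv2.imwrite('pics/g1.png',np.hstack([cv2.resize(W,(430,580)),cv2.resize(S,(350,580))])); print(u,v)
pickle.dump(p,open('p1.pkl','wb'))
for z in (.087,.0): print(proj(c,[p-[0,0,z]]),proj(s,[p-[0,0,z]]))
```

```text
4.5667 [ 0.48697859 -0.05351667  0.23343486] [-0.15060484 -0.40216824 -1.12182067] 0.1374208339174868
304 141
[[321.48297576 198.07804676]] [[305.24933113 175.60849658]]
[[322.492234   243.85163209]] [[304.01248576 141.11328612]]
```

View pics/g1.png

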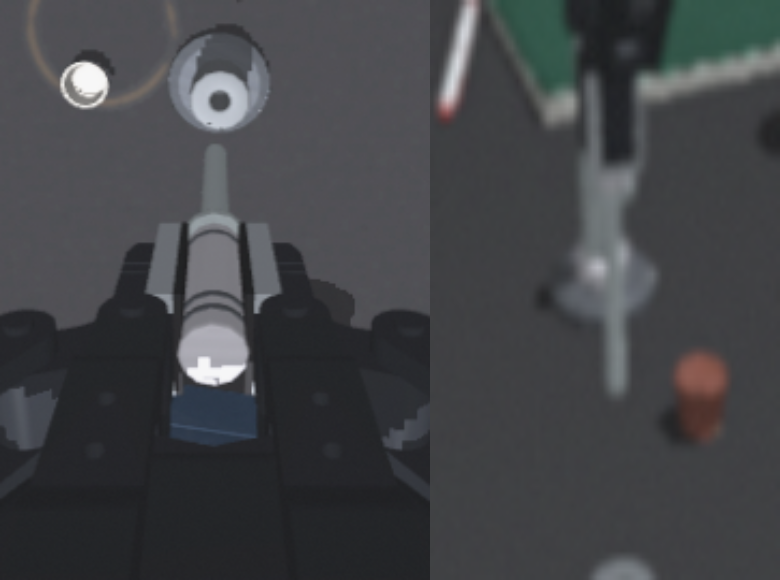

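The rod is held straight: tip at about (320.5,198) in the wrist view, against a predicted (321.5,198). Moving to the right-hand column.

Request:
{"name": "play_rows", "arguments": {
  "moves": [
    [[0,0,0,-0.05,-0.2,0,5],[0,0,0,-0.05,-0.3,0,5],[0,0,0,-0.05,-0.35,0,5],[0,0,0,-0.05,-0.35,0,5],[0,0,0,0,-0.35,0,5]]
  ]
}}

```text
time: 4.98
tool_pos: [0.5078, -0.2095, 0.2331]
tcp_rot: [0.002, -3.139, -0.002]
wrist_force: [1.5, 0.2, -0.4]
width: 0.137
grip_force: 87.8
```

Request:
{"name": "play_rows", "arguments": {
  "moves": [
    [[0,0,0,0,-0.3,0.04,5],[0,0,0,0,-0.2,0.1,5],[0,0,0,0,-0.1,0.1,5],[0,0,0,0,0,0.1,5],[0,0,0,0,0,0,5]]
  ]
}}

```text
time: 5.4
tool_pos: [0.5059, -0.2668, 0.1967]
tcp_rot: [-0.001, -3.135, -0.007]
wrist_force: [-0.6, 1.4, -0.8]
width: 0.139
grip_force: 87.8
```

```bash
cat >> h.py <<'E'
def wtip(c,L=.0914,z=.09,guess=None,rough=None):
    pass
E
python3 - <<'E'
from h import *
P=[];F=[]
for i in range(4):
    c=cam('wrist'); s=bot.read_state(); P.append(s['tool_pos']);F.append(s['wrist_force'])
p=np.mean(P,0); print(s['time'],p,np.std(P,0),np.mean(F,0))
print(Ro.from_rotvec(s['tcp_rot']).as_matrix().round(4))
for L in (.0914,): print('tip pred',proj(c,[p-[0,0,L]]))
B=(.5079,-.2691,.09); print('rim pred',proj(c,[B]))
u,v=proj(c,[B])[0].astype(int); cv2.imwrite('pics/b1.png',cv2.resize(c['image'][v-40:v+50,u-50:u+50,::-1],(600,540),interpolation=cv2.INTER_NEAREST)); print(u-50,v-40)
for th in (170,200,225): print(bright(c,B,thr=th,r=24))
E
```

```text
5.6 [ 0.50769321 -0.26674515  0.19994369] [0.00076473 0.0002371  0.00124346] [-0.00761252  0.26562663 -1.15116121]
[[-1.0e+00 -1.8e-03  0.0e+00]
 [-1.8e-03  1.0e+00  3.0e-04]
 [-0.0e+00  3.0e-04 -1.0e+00]]
tip pred [[320.46825723 199.87329147]]
rim pred [[317.67827722 194.13443124]]
267 154
((317.58012771606445, 182.6865940093994), array([36.7, 39.6]), array([ 0.49753387, -0.26917909,  0.09      ]))
((317.5338306427002, 194.36408233642578), array([20.6, 23.3]), array([ 0.50811027, -0.26922763,  0.09      ]))
((312.50977897644043, 193.34282875061035), array([12.2, 21.1]), array([ 0.50717723, -0.27365729,  0.09      ]))
```

View pics/b1.png

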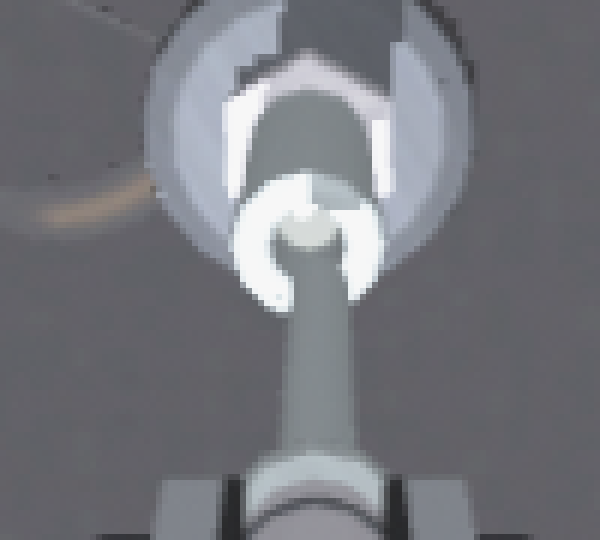

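Run:
```python
from h import *
c=ld('wrist'); s=cam('side'); st=bot.read_state()
print('cam-tcp',-c['R'].T@c['t']-st['tool_pos'])
p=np.array([.5079,-.2691,.09])
g=cv2.cvtColor(s['image'],cv2.COLOR_RGB2GRAY).astype(int)
print(proj(s,[p+[0,0,.2-.09],p+[0,0,.02],p,p-[0,0,.05]]))
u,v=proj(s,[p])[0].astype(int); print(u,v); print(g[v-24:v+24:1,u-12:u+13])
w=cv2.cvtColor(c['image'],cv2.COLOR_RGB2GRAY); print(w[188:204,306:334])
```

```text
cam-tcp [-0.07092771 -0.00088056  0.14225613]
[[349.29305429 215.63373523]
 [347.38948843 252.54828885]
 [347.00541072 260.00797271]
 [346.09910428 277.62593251]]
347 260
[[ 65  66  67 ...  65  66  66]
 [ 64  64  66 ...  64  65  67]
 [ 64  66  66 ...  65  64  66]
 ...
 [ 90  93  93 ...  96  90  80]
 [ 83  80  76 ... 100  96  87]
 [ 67  64  62 ... 101  98  93]]
[[152 206 245 247 247 247 247 247 247 247 247 247 247 243 193 176 181 182
  183 185 186 238 234 167 160 179 180 181]
 [153 238 247 247 247 247 247 247 242 228 247 247 247 225 215 217 245 247
  247 247 247 247 246 212 153 173 179 180]
 [186 243 247 247 247 247 247 240 220 216 233 239 228 217 217 218 228 246
  247 247 247 247 247 235 176 167 179 180]
 [224 245 247 247 247 247 232 210 216 217 217 217 217 217 216 217 217 219
  245 247 247 247 247 239 184 168 178 180]
 [229 246 247 247 247 245 201 178 212 217 217 217 217 217 217 217 206 162
  236 247 247 247 247 243 196 166 179 166]
 [241 247 247 247 247 243 191 145 186 212 217 217 217 217 217 217 182 134
  219 247 247 247 247 245 210 159 161 149]
 [243 247 247 247 247 228 149 127 1
[... 435 characters left out ...]
211 245 247 247 247 246 234 166 131 131 132 134 136 137 136 135 134 162
  242 247 247 247 247 233 170 148 127 104]
 [137 242 247 247 247 247 246 233 169 130 132 134 135 138 137 136 134 138
  216 247 247 247 246 224 134 108 102  99]
 [103 236 247 247 247 247 247 246 240 185 132 135 137 137 137 135 134 132
  171 245 247 247 245 202 104  99  98  99]
 [ 99 160 244 247 247 247 247 247 247 216 131 135 136 137 137 136 134 132
  137 243 247 246 216 122  98  99  98  99]
 [ 99 104 147 242 247 247 247 247 247 223 131 135 137 137 137 135 134 132
  129 241 246 217 123  99 100 101 101 101]
 [ 98  98  97 144 239 247 245 228 245 225 131 135 136 137 137 135 134 132
  129 236 219 123  99  99 100 101 101 100]]
```

Request:
{"name": "play_rows", "arguments": {
  "moves": [
    [[0,0,0,-0.003,-0.022,0,5],[0,0,0,0,0,0.08,5],[0,0,0,0,0,0.06,5],[0,0,0,0,0,0.02,5],[0,0,0,0,0,0.02,5]]
  ]
}}

```text
time: 6.07
tool_pos: [0.5081, -0.2702, 0.1823]
tcp_rot: [0.0, -3.14, -0.001]
wrist_force: [-0.1, -0.2, -1.3]
width: 0.141
grip_force: 87.8
```

Request:
{"name": "play_rows", "arguments": {
  "moves": [
    [[0,0,0,0,0,0.02,5],[0,0,0,0,0,0.02,5],[0,0,0,0,0,0.02,5],[0,0,0,0,0,0,5],[0,0,0,0,0,0,5]]
  ]
}}

```text
time: 6.48
tool_pos: [0.5086, -0.27, 0.1769]
tcp_rot: [0.0, -3.141, -0.002]
wrist_force: [1.2, 2.1, -1.2]
width: 0.14
grip_force: 88.1
```

The tip is in the bore with only light side force. Feeling for the disc now.

Request:
{"name": "play_rows", "arguments": {
  "moves": [
    [[0,0,0,0,0,0.02,5],[0,0,0,0,0,0.02,5],[0,0,0,0,0,0.02,5],[0,0,0,0,0,0.02,5],[0,0,0,0,0,0.02,5]]
  ]
}}

```text
time: 6.9
tool_pos: [0.5087, -0.2702, 0.1671]
tcp_rot: [0.0, -3.141, -0.001]
wrist_force: [-0.3, 5.4, 2.6]
width: 0.138
grip_force: 88.5
```

Request:
{"name": "play_rows", "arguments": {
  "moves": [
    [[0,0,0,0,0,0.02,5],[0,0,0,0,0,0.02,5],[0,0,0,0,0,0,5]]
  ]
}}

```text
time: 7.15
tool_pos: [0.5087, -0.2702, 0.1634]
tcp_rot: [-0.0, 3.142, 0.001]
wrist_force: [-0.6, 5.8, 3.7]
width: 0.141
grip_force: 89.0
```

Request:
{"name": "play_rows", "arguments": {
  "moves": [
    [[0,0,0,0,0.008,0.01,5],[0,0,0,0,0,0.02,5],[0,0,0,0,0,0.02,5],[0,0,0,0,0,0.01,5],[0,0,0,0,0,0,5]]
  ]
}}

```text
time: 7.57
tool_pos: [0.5089, -0.27, 0.1583]
tcp_rot: [-0.0, 3.141, -0.001]
wrist_force: [-1.6, 5.3, 6.8]
width: 0.14
grip_force: 89.0
```

Request:
{"name": "play_rows", "arguments": {
  "moves": [
    [[0,0,0,0,0,0.01,5],[0,0,0,0,0,0.01,5]]
  ]
}}

```text
time: 7.73
tool_pos: [0.5091, -0.27, 0.1567]
tcp_rot: [-0.0, 3.141, -0.001]
wrist_force: [-2.9, 4.8, 7.9]
width: 0.14
grip_force: 89.0
```

Request:
{"name": "play_rows", "arguments": {
  "moves": [
    [[0,0,0,0.006,0.012,0,5],[0,0,0,0,0,0.01,5],[0,0,0,0,0,0.01,5]]
  ]
}}

```text
time: 7.98
tool_pos: [0.5087, -0.2696, 0.1547]
tcp_rot: [-0.001, 3.14, -0.003]
wrist_force: [-1.7, 2.9, 7.0]
width: 0.14
grip_force: 88.7
```

Request:
{"name": "play_rows", "arguments": {
  "moves": [
    [[0,0,0,0,0,0.01,5],[0,0,0,0,0,0,5]]
  ]
}}

```text
time: 8.15
tool_pos: [0.5087, -0.2695, 0.1534]
tcp_rot: [-0.001, 3.14, -0.003]
wrist_force: [-0.2, 3.3, 6.4]
width: 0.141
grip_force: 88.7
```

Request:
{"name": "play_rows", "arguments": {
  "moves": [
    [[0,0,0,0,0.004,0.01,5],[0,0,0,0,0,0.01,5]]
  ]
}}

```text
time: 8.32
tool_pos: [0.5087, -0.2694, 0.1516]
tcp_rot: [-0.001, 3.14, -0.004]
wrist_force: [-1.4, 3.0, 6.7]
width: 0.139
grip_force: 88.7
```

Request:
{"name": "play_rows", "arguments": {
  "moves": [
    [[0,0,0,0,0,0.01,5],[0,0,0,0,0,0,5]]
  ]
}}

```text
time: 8.48
tool_pos: [0.5087, -0.2694, 0.1504]
tcp_rot: [-0.001, 3.14, -0.004]
wrist_force: [-1.3, 3.9, 4.8]
width: 0.139
grip_force: 88.7
```

Request:
{"name": "play_rows", "arguments": {
  "moves": [
    [[0,0,0,0,0.004,0.01,5],[0,0,0,0,0,0.01,5]]
  ]
}}

```text
time: 8.65
tool_pos: [0.5087, -0.2693, 0.1486]
tcp_rot: [-0.001, 3.14, -0.005]
wrist_force: [-1.7, 2.6, 6.4]
width: 0.138
grip_force: 88.7
```

Request:
{"name": "play_rows", "arguments": {
  "moves": [
    [[0,0,0,0,0,0.01,5],[0,0,0,0,0,0,5]]
  ]
}}

```text
time: 8.82
tool_pos: [0.5086, -0.2693, 0.1474]
tcp_rot: [-0.001, 3.14, -0.005]
wrist_force: [-1.5, 1.5, 5.4]
width: 0.141
grip_force: 88.7
```

Request:
{"name": "play_rows", "arguments": {
  "moves": [
    [[0,0,0,0,0,0.015,5],[0,0,0,0,0,0.015,5],[0,0,0,0,0,0.01,5],[0,0,0,0,0,0.01,5]]
  ]
}}

```text
time: 9.15
tool_pos: [0.5087, -0.2693, 0.1427]
tcp_rot: [-0.001, 3.14, -0.005]
wrist_force: [-2.4, 2.0, 6.9]
width: 0.141
grip_force: 88.7
```

Request:
{"name": "play_rows", "arguments": {
  "moves": [
    [[0,0,0,0,0,0.01,5],[0,0,0,0,0,0.01,5]]
  ]
}}

```text
time: 9.32
tool_pos: [0.5087, -0.2693, 0.1407]
tcp_rot: [-0.001, 3.14, -0.005]
wrist_force: [-2.9, 1.7, 7.5]
width: 0.138
grip_force: 88.8
```

Depth is about 29 mm. From here I'll go 1 mm at a time.

Request:
{"name": "play_rows", "arguments": {
  "moves": [
    [[0,0,0,0,0,0.01,5],[0,0,0,0,0,0.005,5]]
  ]
}}

```text
time: 9.48
tool_pos: [0.5087, -0.2693, 0.1392]
tcp_rot: [-0.001, 3.14, -0.005]
wrist_force: [-2.1, 2.6, 6.7]
width: 0.139
grip_force: 88.8
```

Request:
{"name": "play_rows", "arguments": {
  "moves": [
    [[0,0,0,0,0,0.005,5],[0,0,0,0,0,0,5]]
  ]
}}

```text
time: 9.65
tool_pos: [0.5087, -0.2693, 0.1386]
tcp_rot: [-0.001, 3.14, -0.005]
wrist_force: [-1.4, 2.1, 6.1]
width: 0.135
grip_force: 88.8
```

Request:
{"name": "play_rows", "arguments": {
  "moves": [
    [[0,0,0,0,0,0.005,5],[0,0,0,0,0,0.005,5],[0,0,0,0,0,0,5]]
  ]
}}

```text
time: 9.9
tool_pos: [0.5087, -0.2692, 0.1377]
tcp_rot: [-0.001, 3.14, -0.005]
wrist_force: [-2.3, 2.3, 6.5]
width: 0.142
grip_force: 88.8
```

Request:
{"name": "play_rows", "arguments": {
  "moves": [
    [[0,0,0,0,0,0.005,5],[0,0,0,0,0,0,5]]
  ]
}}

```text
time: 10.07
tool_pos: [0.5087, -0.2693, 0.1375]
tcp_rot: [-0.001, 3.14, -0.005]
wrist_force: [-2.2, 2.5, 7.5]
width: 0.136
grip_force: 88.9
```

Request:
{"name": "play_rows", "arguments": {
  "moves": [
    [[0,0,0,0,0,0.005,5],[0,0,0,0,0,0.005,5]]
  ]
}}

```text
time: 10.23
tool_pos: [0.5089, -0.2693, 0.1373]
tcp_rot: [-0.001, 3.14, -0.005]
wrist_force: [-3.3, 3.5, 14.0]
width: 0.14
grip_force: 89.0
```

Request:
{"name": "play_rows", "arguments": {
  "moves": [
    [[0,0,0,0,0,0.005,5],[0,0,0,0,0,0,5]]
  ]
}}

```text
time: 10.4
tool_pos: [0.509, -0.2693, 0.1373]
tcp_rot: [-0.001, 3.139, -0.005]
wrist_force: [-4.2, 4.2, 14.1]
width: 0.137
grip_force: 89.0
```

Request:
{"name": "play_rows", "arguments": {
  "moves": [
    [[0,0,0,0,0,0.01,5],[0,0,0,0,0,0,5]]
  ]
}}

```text
time: 10.57
tool_pos: [0.5092, -0.2693, 0.1371]
tcp_rot: [-0.001, 3.139, -0.005]
wrist_force: [-4.5, 4.2, 17.4]
width: 0.138
grip_force: 89.9
```

Request:
{"name": "play_rows", "arguments": {
  "moves": [
    [[0,0,0,0,0,-0.02,5],[0,0,0,0,0,-0.1,5],[0,0,0,0,0,-0.15,5],[0,0,0,0,0,-0.2,5],[0,0,0,0,0,-0.2,5]]
  ]
}}

```text
time: 10.98
tool_pos: [0.5077, -0.2687, 0.2004]
tcp_rot: [0.0, -3.141, 0.002]
wrist_force: [-0.3, 0.2, -2.4]
width: 0.136
grip_force: 87.8
```

Request:
{"name": "play_rows", "arguments": {
  "moves": [
    [[0,0,0,0,0,-0.2,5],[0,0,0,0,0,-0.1,5],[0,0,0,0,0,0,5],[0,0,0,0,0,0,5]]
  ]
}}

```text
time: 11.32
tool_pos: [0.5083, -0.2684, 0.2305]
tcp_rot: [-0.0, 3.141, -0.002]
wrist_force: [-0.3, 0.2, -0.2]
width: 0.14
grip_force: 87.9
```

Run:
```python
from h import *
P=[]
for i in range(3):
    c=cam('wrist'); s=bot.read_state(); P.append(s['tool_pos'])
p=np.mean(P,0); print(s['time'],p,np.std(P,0),s['wrist_force'])
print('tip',proj(c,[p-[0,0,.0914]]),bright(c,(.5081,-.2692,.09),thr=200,r=24))
w=cv2.cvtColor(c['image'],cv2.COLOR_RGB2GRAY); v=int(proj(c,[p-[0,0,.0914]])[0][1]); print(v-8)
print('\n'.join(' '.join(f'{x:3d}' for x in r) for r in w[v-8:v+10,306:334]))
go((.5532,.2269,p[2]),DOWN)
```

```text
11.4667 [ 0.50731136 -0.26766196  0.22870462] [0.00021154 0.00019238 0.00040905] [ 1.24112449  0.20433297 -0.39039664]
tip [[320.33542388 200.89943658]] ((318.6540012359619, 187.45193099975586), array([19.8, 21.6]), array([ 0.50777506, -0.26906196,  0.09      ]))
192
126 131 159 236 246 245 244 242 229 168 119 117 119 118 117 115 143 224 243 245 245 244 242 197 129 129 122 103
 96 121 129 230 245 246 245 245 242 230 186 157 136 123 146 182 229 243 245 246 245 243 236 180 131 114  96  89
 88  94 106 167 237 245 246 246 245 243 241 240 239 239 240 241 244 245 246 245 244 236 182 110  96  92  89  87
 88  88  91 100 132 230 245 246 245 245 245 245 245 245 245 245 245 245 245 245 233 170 105  89  87  87  88  88
 87  87  87  86  87 126 226 220 241 246 246 245 245 245 245 245 245 245 244 231 165 101  87  88  89  89  89  88
 87  86  87  87  86  88 123 199 241 245 245 237 192 166 167 182 209 237 225 154  99  88  87  88  89  90  89  89
 87  86  86  87  86  87  87 115 140 163 170 151 128 122 122 126 133 144 126  95  88  87  88  88  89  90  90  89
 88  88  87  86  87  87  87  88  87 100 114 120 
[... 590 characters left out ...]
9  89  88  89  88  89  89  89  88
 87  88  88  88  87  87  87  87  91 107 117 120 121 122 121 121 119 118 115 100  89  88  87  88  89  90  89  87
 88  87  88  87  88  88  87  88  92 108 118 120 121 121 121 121 120 118 115  99  87  87  86  87  88  88  88  88
 88  87  88  88  88  87  88  88  91 108 118 120 121 121 122 121 119 118 115  98  88  86  87  86  87  88  87  87
 88  88  87  89  87  88  89  89  95 109 118 120 121 122 122 121 119 118 115  97  87  87  86  87  87  88  88  87
 87  87  87  87  87  87  86  88  95 110 118 121 122 122 121 121 119 118 116 100  89  87  86  87  87  88  87  87
shift units [-4.620e-01  4.944e+00  1.000e-03] norm m 0.4965061985941117
turn units [ 0.002 -0.005  0.   ]
```

The right-hand disc stopped dead at a depth of about 32 mm, at 17 N. The rod is still straight. Now to the left-hand column.

Request:
{"name": "play_rows", "arguments": {
  "moves": [
    [[0,0,0,0,0.2,0,5],[0,0,0,0,0.3,0,5],[0,0,0,-0.05,0.37,0,5],[0,0,0,-0.05,0.37,0,5],[0,0,0,-0.05,0.37,0,5]]
  ]
}}

```text
time: 11.88
tool_pos: [0.5221, -0.1054, 0.2286]
tcp_rot: [-0.001, -3.139, -0.001]
wrist_force: [0.8, 0.0, -1.2]
width: 0.139
grip_force: 87.9
```

Request:
{"name": "play_rows", "arguments": {
  "moves": [
    [[0,0,0,-0.05,0.37,0,5],[0,0,0,-0.05,0.37,0,5],[0,0,0,-0.05,0.37,0,5],[0,0,0,-0.05,0.37,0,5],[0,0,0,-0.05,0.37,0,5]]
  ]
}}

```text
time: 12.3
tool_pos: [0.5471, 0.0799, 0.2287]
tcp_rot: [0.0, -3.139, 0.001]
wrist_force: [0.4, -0.3, -1.2]
width: 0.138
grip_force: 87.9
```

Request:
{"name": "play_rows", "arguments": {
  "moves": [
    [[0,0,0,-0.055,0.37,0,5],[0,0,0,0,0.37,0,5],[0,0,0,0,0.37,0,5],[0,0,0,0,0.25,0.1,5],[0,0,0,0,0.14,0.1,5]]
  ]
}}

```text
time: 12.72
tool_pos: [0.553, 0.2312, 0.2091]
tcp_rot: [0.005, -3.141, -0.001]
wrist_force: [-0.3, -0.2, -1.5]
width: 0.136
grip_force: 88.0
```

Request:
{"name": "play_rows", "arguments": {
  "moves": [
    [[0,0,0,0,0,0.1,5],[0,0,0,0,0,0,5],[0,0,0,0,0,0,5]]
  ]
}}

```text
time: 12.97
tool_pos: [0.5522, 0.2265, 0.198]
tcp_rot: [-0.0, -3.138, 0.004]
wrist_force: [0.4, 0.2, -1.0]
width: 0.139
grip_force: 88.0
```

```bash
cat > lk.py <<'E'
from h import *
import sys
g=np.array(list(map(float,sys.argv[1:4])))
P=[]
for i in range(4):
    c=cam('wrist'); s=bot.read_state(); P.append(s['tool_pos'])
p=np.mean(P,0); print(s['time'],p,np.std(P,0),s['wrist_force'],Ro.from_rotvec(s['tcp_rot']).as_matrix()[:,2].round(4))
print('tip',proj(c,[p-[0,0,.0914]]),'guess',proj(c,[g]))
for th in (185,200,215): print(bright(c,g,thr=th,r=24))
w=cv2.cvtColor(c['image'],cv2.COLOR_RGB2GRAY); v=int(proj(c,[g])[0][1]); print(v-12)
print('\n'.join(' '.join(f'{x:3d}' for x in r) for r in w[v-12:v+16,304:336]))
E
python3 lk.py .5532 .2269 .09
```

```text
13.1667 [0.55367628 0.22668214 0.20021905] [0.00040554 0.00017024 0.00067566] [ 0.50964157  0.32930974 -0.67392879] [ 1.1e-03  1.0e-04 -1.0e+00]
tip [[320.42604965 199.99579732]] guess [[320.58245766 193.37810508]]
((319.90338134765625, 181.7090129852295), array([35.9, 37.9]), array([0.54264518, 0.22632001, 0.09      ]))
((320.9034671783447, 192.8123664855957), array([20.2, 23.7]), array([0.55268371, 0.22718352, 0.09      ]))
((320.91000175476074, 193.03242111206055), array([20.2, 23.3]), array([0.55288475, 0.2271891 , 0.09      ]))
181
190 192 192 220 247 247 218 132 135 137 136 137 138 141 149 161 165 156 151 146 144 144 140 139 138 136 135 131 237 247 247 238
193 193 193 194 247 247 216 133 136 136 135 139 176 216 243 232 199 200 199 197 191 188 164 142 138 136 135 132 214 247 247 242
193 194 192 189 241 242 191 134 135 139 199 221 243 234 218 212 204 203 204 204 201 200 241 229 161 136 134 133 212 247 247 227
192 192 192 191 235 237 185 134 171 217 244 247 247 237 200 199 198 198 199 199 198 198 244 247 243 203 140 132 178 229 223 195
192 192 191 192 235 225 161 140 227 246 247 2
[... 2326 characters left out ...]
 143 142 139 137 243 247 241 194 139 110 104 103 103 103 104
104 104 105 105 105 105 103 104 105 104 117 131 139 143 144 145 145 144 142 139 137 206 195 145 115 106 106 105 104 104 105 105
104 105 105 104 104 104 103 103 104 104 109 128 139 143 144 145 145 143 142 140 136 132 115 106 107 106 107 106 104 104 105 104
105 104 104 104 104 104 104 103 104 104 109 128 140 143 144 144 145 144 142 139 137 117 104 106 106 107 107 105 105 105 104 104
105 104 105 105 105 104 103 103 104 104 114 131 140 143 145 144 144 143 142 140 137 118 105 104 105 105 105 104 105 105 104 103
104 104 105 104 105 105 104 105 104 105 113 130 140 143 145 145 144 143 142 140 137 116 103 104 105 105 104 105 104 105 103 103
```

Request:
{"name": "play_rows", "arguments": {
  "moves": [
    [[0,0,0,0.006,0.016,0,5],[0,0,0,0,0,0.08,5],[0,0,0,0,0,0.06,5],[0,0,0,0,0,0.02,5],[0,0,0,0,0,0.02,5]]
  ]
}}

```text
time: 13.58
tool_pos: [0.5523, 0.2295, 0.1812]
tcp_rot: [0.0, -3.14, 0.001]
wrist_force: [0.7, 0.0, -1.1]
width: 0.139
grip_force: 88.0
```

Request:
{"name": "play_rows", "arguments": {
  "moves": [
    [[0,0,0,0,0,0.02,5],[0,0,0,0,0,0.02,5],[0,0,0,0,0,0.02,5],[0,0,0,0,0,0,5],[0,0,0,0,0,0,5]]
  ]
}}

```text
time: 14.0
tool_pos: [0.5529, 0.2295, 0.176]
tcp_rot: [-0.001, 3.142, -0.001]
wrist_force: [-0.0, -2.0, -1.8]
width: 0.136
grip_force: 87.8
```

Request:
{"name": "play_rows", "arguments": {
  "moves": [
    [[0,0,0,0,-0.004,0.02,5],[0,0,0,0,0,0.02,5],[0,0,0,0,0,0.02,5],[0,0,0,0,0,0.01,5],[0,0,0,0,0,0.01,5]]
  ]
}}

```text
time: 14.42
tool_pos: [0.553, 0.2294, 0.1682]
tcp_rot: [-0.0, 3.141, -0.0]
wrist_force: [0.5, -1.4, 0.5]
width: 0.144
grip_force: 88.0
```

Request:
{"name": "play_rows", "arguments": {
  "moves": [
    [[0,0,0,0,0,0.01,5],[0,0,0,0,0,0.01,5],[0,0,0,0,0,0,5]]
  ]
}}

```text
time: 14.67
tool_pos: [0.5529, 0.2293, 0.1662]
tcp_rot: [-0.0, 3.142, -0.0]
wrist_force: [-0.1, -2.1, -0.4]
width: 0.142
grip_force: 88.0
```

Request:
{"name": "play_rows", "arguments": {
  "moves": [
    [[0,0,0,0,-0.003,0.01,5],[0,0,0,0,0,0.015,5],[0,0,0,0,0,0.015,5]]
  ]
}}

```text
time: 14.92
tool_pos: [0.5537, 0.2294, 0.1646]
tcp_rot: [-0.0, 3.14, 0.001]
wrist_force: [-2.0, -2.9, 9.6]
width: 0.137
grip_force: 89.1
```

Request:
{"name": "play_rows", "arguments": {
  "moves": [
    [[0,0,0,0,0,0.015,5],[0,0,0,0,0,0.01,5]]
  ]
}}

```text
time: 15.08
tool_pos: [0.5537, 0.2294, 0.1622]
tcp_rot: [-0.0, 3.14, 0.001]
wrist_force: [-2.1, -3.2, 10.3]
width: 0.135
grip_force: 89.1
```

Request:
{"name": "play_rows", "arguments": {
  "moves": [
    [[0,0,0,0,-0.004,0.015,5],[0,0,0,0,0,0.015,5],[0,0,0,0,0,0.015,5]]
  ]
}}

```text
time: 15.33
tool_pos: [0.5538, 0.2293, 0.1579]
tcp_rot: [-0.0, 3.139, 0.002]
wrist_force: [-2.5, -2.2, 9.3]
width: 0.138
grip_force: 89.1
```

Request:
{"name": "play_rows", "arguments": {
  "moves": [
    [[0,0,0,0,0,0.01,5],[0,0,0,0,0,0.01,5]]
  ]
}}

```text
time: 15.5
tool_pos: [0.5537, 0.2293, 0.1558]
tcp_rot: [-0.0, 3.139, 0.002]
wrist_force: [-1.9, -1.7, 9.6]
width: 0.143
grip_force: 89.1
```

Request:
{"name": "play_rows", "arguments": {
  "moves": [
    [[0,0,0,0,0,0.01,5],[0,0,0,0,0,0.01,5]]
  ]
}}

```text
time: 15.67
tool_pos: [0.5537, 0.2293, 0.1538]
tcp_rot: [-0.0, 3.139, 0.002]
wrist_force: [-1.7, -2.0, 10.7]
width: 0.134
grip_force: 89.1
```

Request:
{"name": "play_rows", "arguments": {
  "moves": [
    [[0,0,0,0,0,0.01,5],[0,0,0,0,0,0,5]]
  ]
}}

```text
time: 15.83
tool_pos: [0.5536, 0.2293, 0.1526]
tcp_rot: [-0.0, 3.14, 0.002]
wrist_force: [-1.2, -0.9, 7.5]
width: 0.14
grip_force: 89.1
```

Request:
{"name": "play_rows", "arguments": {
  "moves": [
    [[0,0,0,0,0,0.01,5],[0,0,0,0,0,0.005,5]]
  ]
}}

```text
time: 16.0
tool_pos: [0.554, 0.2293, 0.1522]
tcp_rot: [-0.0, 3.139, 0.002]
wrist_force: [-3.2, -2.9, 15.0]
width: 0.139
grip_force: 89.5
```

Request:
{"name": "play_rows", "arguments": {
  "moves": [
    [[0,0,0,0,0,0.01,5],[0,0,0,0,0,0,5]]
  ]
}}

```text
time: 16.17
tool_pos: [0.5542, 0.2294, 0.152]
tcp_rot: [-0.0, 3.138, 0.002]
wrist_force: [-3.7, -2.4, 16.6]
width: 0.14
grip_force: 90.0
```

Request:
{"name": "play_rows", "arguments": {
  "moves": [
    [[0,0,0,0,0,0.01,5],[0,0,0,0,0,0.01,5],[0,0,0,0,0,0,5]]
  ]
}}

```text
time: 16.42
tool_pos: [0.5548, 0.2295, 0.1518]
tcp_rot: [-0.0, 3.137, 0.003]
wrist_force: [-6.4, -4.2, 24.0]
width: 0.14
grip_force: 90.7
```

Dead stop at 24 N. Withdrawing and heading back to the holder.

Request:
{"name": "play_rows", "arguments": {
  "moves": [
    [[0,0,0,0,0,-0.04,5],[0,0,0,0,0,-0.1,5],[0,0,0,0,0,-0.2,5],[0,0,0,0,0,-0.25,5],[0,0,0,0,0,-0.2,5]]
  ]
}}

```text
time: 16.83
tool_pos: [0.5525, 0.2291, 0.2256]
tcp_rot: [0.0, -3.141, -0.001]
wrist_force: [1.0, -0.4, -0.2]
width: 0.141
grip_force: 87.9
```

Request:
{"name": "play_rows", "arguments": {
  "moves": [
    [[0,0,0,0,-0.2,0,5],[0,0,0,0.13,-0.35,0,5],[0,0,0,0.13,-0.38,0,5],[0,0,0,0.13,-0.38,0,5],[0,0,0,0.13,-0.38,0,5]]
  ]
}}

```text
time: 17.25
tool_pos: [0.4998, 0.059, 0.2245]
tcp_rot: [0.002, -3.141, -0.001]
wrist_force: [0.5, -0.9, -0.9]
width: 0.142
grip_force: 87.9
```

Request:
{"name": "play_rows", "arguments": {
  "moves": [
    [[0,0,0,0.12,-0.38,0,5],[0,0,0,0,-0.36,0.1,5],[0,0,0,0,-0.24,0.2,5],[0,0,0,0,-0.12,0.2,5],[0,0,0,0,0,0.15,5]]
  ]
}}

```text
time: 17.67
tool_pos: [0.4881, -0.0525, 0.1585]
tcp_rot: [-0.005, -3.141, -0.0]
wrist_force: [-0.5, 1.1, -1.0]
width: 0.136
grip_force: 88.0
```

Request:
{"name": "play_rows", "arguments": {
  "moves": [
    [[0,0,0,0,0,0,5],[0,0,0,0,0,0,5]]
  ]
}}

```text
time: 17.83
tool_pos: [0.4879, -0.05, 0.1588]
tcp_rot: [-0.001, -3.139, -0.002]
wrist_force: [-1.2, -0.5, -1.2]
width: 0.141
grip_force: 88.0
```

```bash
python3 lk.py .488 -.0525 .055; python3 -c "
from h import *
c=ld('wrist'); cv2.imwrite('pics/h1.png',cv2.resize(c['image'][150:250,265:375,::-1],(660,600),interpolation=cv2.INTER_NEAREST))"
```

```text
18.0333 [ 0.48969706 -0.04985756  0.16080076] [4.48913261e-04 2.89007631e-05 4.99586129e-04] [ 0.01739588 -0.44884465 -0.60058414] [ 2.5e-03 -2.0e-04 -1.0e+00]
tip [[320.45552786 199.78931722]] guess [[317.33180876 193.14294432]]
((309.61942291259766, 192.7879695892334), array([18.2, 32.3]), array([ 0.48768206, -0.05917684,  0.055     ]))
((309.5612316131592, 192.92942810058594), array([17.5, 32.2]), array([ 0.48780905, -0.05922832,  0.055     ]))
((309.6050624847412, 192.84451866149902), array([16.6, 31.9]), array([ 0.48773282, -0.05918971,  0.055     ]))
181
 92 102 143 201 225 232 234 234 234 234 234 234 234 234 234 187 132 133 132 133 133 133 133 132 145 119  94  92  91  94 164 189
117 183 216 227 233 234 234 235 235 235 235 235 235 235 235 187 131 131 132 132 132 133 132 133 189 191 144 103  91 104 165 186
192 221 231 234 235 235 235 236 236 236 236 236 236 236 236 190 131 131 131 132 131 130 131 131 206 221 209 169 114  92 161 186
223 233 235 235 235 235 235 236 236 237 237 237 237 237 237 190 130 130 131 131 132 131 131 131 210 229 224 211 145  89 144 179
231 236 236 236 236 2
[... 2350 characters left out ...]
 146 144 141 179 228 237 235 235 234 232 224 186 155 151 140
230 239 240 239 239 239 238 238 238 238 219 164 142 146 147 147 147 146 144 141 162 223 236 235 234 233 229 214 174 158 137 114
214 232 238 240 239 239 238 238 238 238 219 164 142 146 148 148 147 146 144 141 157 222 235 234 233 228 218 174 152 133 111 106
154 198 226 237 239 239 239 238 238 238 211 153 143 146 147 147 147 147 144 141 157 221 235 233 227 206 175 144 121 108 105 105
112 133 171 218 235 239 239 239 239 239 207 150 144 146 148 146 146 146 144 141 157 222 232 224 197 147 119 111 107 106 105 105
106 108 116 143 214 232 230 193 224 238 207 151 143 146 147 147 147 146 144 141 157 214 223 178 128 110 107 106 107 106 105 105
```

View pics/h1.png

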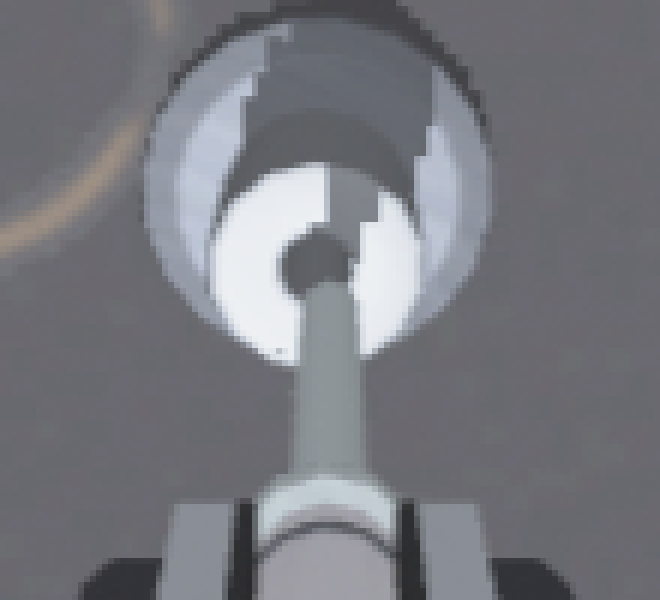

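Hole centre is at (317.4,193.8) and the tip at (319.7,199.6). So I need −2.3 mm in y and about −0.8 mm in x, then down gently.

Request:
{"name": "play_rows", "arguments": {
  "moves": [
    [[0,0,0,0.008,-0.023,0,5],[0,0,0,0,0,0.05,5],[0,0,0,0,0,0.05,5],[0,0,0,0,0,0.02,5],[0,0,0,0,0,0.02,5]]
  ]
}}

```text
time: 18.45
tool_pos: [0.4878, -0.0524, 0.1452]
tcp_rot: [0.0, -3.141, -0.0]
wrist_force: [1.0, 0.5, -0.3]
width: 0.142
grip_force: 88.1
```

Request:
{"name": "play_rows", "arguments": {
  "moves": [
    [[0,0,0,0,0,0.02,5],[0,0,0,0,0,0.02,5],[0,0,0,0,0,0.02,5],[0,0,0,0,0,0,5]]
  ]
}}

```text
time: 18.78
tool_pos: [0.4884, -0.0524, 0.1395]
tcp_rot: [-0.0, 3.141, 0.001]
wrist_force: [0.9, 1.4, -3.0]
width: 0.139
grip_force: 87.9
```

Request:
{"name": "play_rows", "arguments": {
  "moves": [
    [[0,0,0,0,0,0.025,5],[0,0,0,0,0,0.025,5],[0,0,0,0,0,0.025,5],[0,0,0,0,0,0.025,5],[0,0,0,0,0,0,5]]
  ]
}}

```text
time: 19.2
tool_pos: [0.4882, -0.0524, 0.1293]
tcp_rot: [-0.0, 3.141, 0.001]
wrist_force: [3.0, 3.0, -2.5]
width: 0.14
grip_force: 87.9
```

Request:
{"name": "play_rows", "arguments": {
  "moves": [
    [[0,0,0,0,0,0.025,5],[0,0,0,0,0,0.025,5],[0,0,0,0,0,0.025,5],[0,0,0,0,0,0.025,5],[0,0,0,0,0,0,5]]
  ]
}}

```text
time: 19.62
tool_pos: [0.4882, -0.0525, 0.1193]
tcp_rot: [-0.0, 3.142, 0.0]
wrist_force: [3.1, 3.4, -1.7]
width: 0.137
grip_force: 88.1
```

Request:
{"name": "play_rows", "arguments": {
  "moves": [
    [[0,0,0,-0.006,0.006,0.02,5],[0,0,0,0,0,0.02,5],[0,0,0,0,0,0.02,5],[0,0,0,0,0,0.02,5],[0,0,0,0,0,0.01,5]]
  ]
}}

```text
time: 20.03
tool_pos: [0.4885, -0.0522, 0.1104]
tcp_rot: [0.0, -3.141, 0.001]
wrist_force: [1.7, 1.4, 0.3]
width: 0.14
grip_force: 88.3
```

Request:
{"name": "play_rows", "arguments": {
  "moves": [
    [[0,0,0,0,0,0.01,5],[0,0,0,0,0,0.01,5]]
  ]
}}

```text
time: 20.2
tool_pos: [0.4885, -0.0522, 0.1086]
tcp_rot: [0.0, -3.141, 0.0]
wrist_force: [1.2, 0.8, 0.8]
width: 0.139
grip_force: 88.3
```

Request:
{"name": "play_rows", "arguments": {
  "moves": [
    [[0,0,0,0,0,0.01,5],[0,0,0,0,0,0.01,5]]
  ]
}}

```text
time: 20.37
tool_pos: [0.4886, -0.0522, 0.1066]
tcp_rot: [0.0, -3.141, 0.0]
wrist_force: [1.6, 0.5, 1.1]
width: 0.141
grip_force: 88.4
```

Request:
{"name": "play_rows", "arguments": {
  "moves": [
    [[0,0,0,0,0,0.01,5],[0,0,0,0,0,0.01,5]]
  ]
}}

```text
time: 20.53
tool_pos: [0.4894, -0.0522, 0.1062]
tcp_rot: [-0.0, 3.141, -0.001]
wrist_force: [-1.9, 1.5, 13.8]
width: 0.141
grip_force: 89.1
```

Request:
{"name": "play_rows", "arguments": {
  "moves": [
    [[0,0,0,0,0,0.01,5],[0,0,0,0,0,0,5]]
  ]
}}

```text
time: 20.7
tool_pos: [0.4897, -0.0522, 0.1061]
tcp_rot: [-0.0, 3.14, -0.0]
wrist_force: [-3.2, 1.7, 13.5]
width: 0.14
grip_force: 89.5
```

The rod has bottomed out, at the same height as when I grasped it. Releasing and backing up.

Request:
{"name": "play_rows", "arguments": {
  "moves": [
    [[0,0,0,0,0,-0.02,5],[0,0,0,0,0,0,20],[0,0,0,0,0,0,40],[0,0,0,0,0,0,40],[0,0,0,0,0,0,40]]
  ]
}}

```text
time: 21.12
tool_pos: [0.4882, -0.0521, 0.1052]
tcp_rot: [0.0, -3.14, 0.0]
wrist_force: [0.4, -1.1, -0.1]
width: 0.467
grip_force: 0.0
```

Request:
{"name": "play_rows", "arguments": {
  "moves": [
    [[0,0,0,0,0,0,40],[0,0,0,0,0,-0.1,40],[0,0,0,0,0,-0.2,40],[0,0,0,0,0,-0.3,40],[0,0,0,0,0,-0.4,40]]
  ]
}}

```text
time: 21.53
tool_pos: [0.4862, -0.0517, 0.2044]
tcp_rot: [0.0, -3.135, -0.001]
wrist_force: [-0.2, 0.2, -0.2]
width: 0.47
grip_force: 0.0
```

Request:
{"name": "play_rows", "arguments": {
  "moves": [
    [[0,0,0,0,0,-0.4,40],[0,0,0,0.35,0,-0.1,40],[0,0,0,0,0,0,40],[0,0,0,0,0,0,40]]
  ]
}}

```text
time: 21.87
tool_pos: [0.4537, -0.0521, 0.2579]
tcp_rot: [0.0, 3.138, -0.001]
wrist_force: [0.4, -0.2, -0.8]
width: 0.47
grip_force: 0.0
```

Run:
```python
from h import *
c=cam('wrist'); st=bot.read_state(); print(st['time'],st['tool_pos'],st['wrist_force'],st['width'])
H=(.489,-.0525,.145); print(bright(c,H,thr=165)); 
s=cam('side'); P=cloud(s)[150:230,270:345].reshape(-1,3); Q=P[(P[:,2]>.1)&(P[:,2]<.16)]; print(Q[:,2].max(),Q.mean(0))
cv2.imwrite('pics/end.png',c['image'][...,::-1])
```

```text
21.9167 [ 0.45365949 -0.05202279  0.25644261] [ 0.60030242  0.52709554 -0.57738251] 0.4690609210520827
((319.06278705596924, 231.56159591674805), array([12.7, 14.1]), array([ 0.49062595, -0.05344274,  0.145     ]))
0.1479863803982083 [ 0.48969029 -0.05686153  0.1271553 ]
```

View pics/end.png

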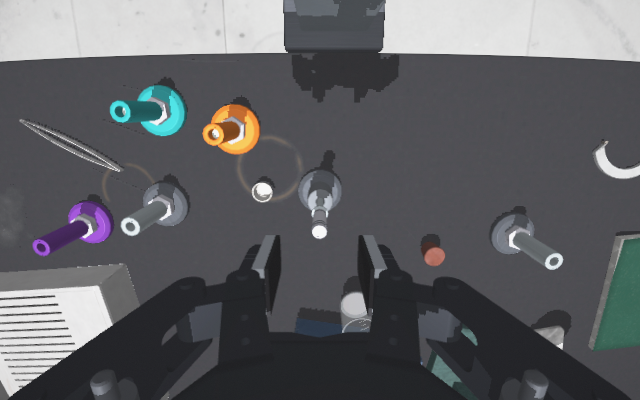

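The rod stands fully down in the holder, with its top at (319,231) and 145 mm up. The crucible, stopper and beaker are where they were. Handing in.

```bash
python3 -c "
from workcell import bot
print(bot.finish_job())"
```

```text
the job is handed in; nothing more can be done
None
```

I pressed both discs to a dead stop, at about 17 N and 24 N wrist force, stood the rod back fully down in its holder, released it and handed the job in at about 22 s; no verdict was returned.

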